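# Join a hinged test-prism mould with its pin

### The job

Make up the split prism mould: stand the loose half (blue lifting rib) on the dark base plate, push it up between the brass guide rails until it closes flush against the fixed half and its hinge knuckle lies between the two fixed knuckles, then push the long hinge pin (red grip) down through all the knuckles until its collar sits fully home on the top knuckle, and let go. Leave the short black spare pin in the pin stand and do not shove or knock over the other things on the bench.

Things in the scene. Friction and masses are not known exactly. Their poses are not given: they have to be found in the camera images.
- mould_fixture: Fixed mould half on a dark steel plate, immovable. Origin: underside of the plate, in the parting plane, midway across the half; z up, x square to the parting face, into the fixed half. Plate x -105 to 50, y -80 to 80, z 0 to 12 mm. Fixed half x 0 to 45, y -45 to 45, z 12 to 92 mm. When joined, the loose half has this same orientation, its origin at (0, 0, 12 mm) in this frame.
- guide_mouth (a point): On mould_fixture at (-70, 0, 12 mm): on the plate, midway between the two brass guide rails (14 mm high). Rails are parallel and 93 mm apart for x -41 to -15 mm (1.5 mm spare each side of the loose half) and flare outwards by 0.22 rad from x -40 to -96 mm. The loose half is set down here with its origin at x -45 to -55 mm, then slid along +x.
- hinge_seat (a point): On mould_fixture at (0, 62, 92 mm): centre of the top rim of the upper fixed knuckle, on the vertical hinge axis; the pin's collar rests here when home. Fixed knuckles: rings 26 mm outside, 14 mm bore, z 12 to 36 and 68 to 92 mm. The loose knuckle slides in between, 4 mm spare above and below; the upper one bars the way straight down, so come in along +x from 32 mm or more away.
- loose_half: Loose aluminium mould half, 0.34 to 0.6 kg, stands on the bench. Origin: underside, in the parting face, midway across; z up, +x points out of the parting face, away from its body. Body x -45 to 0, y -45 to 45, z 0 to 80 mm, cavity open to face and top. Knuckle: ring 26 mm outside, 15 mm bore, vertical axis at x 0, y 62 mm, z 28 to 52 mm.
- rib_top (a point): On loose_half at (-35, 0, 120 mm): middle of the top of its blue lifting rib, 16 mm thick in x (-43 to -27), 60 mm long in y (-30 to 30), z 80 to 120 mm. Grasp it across the 16 mm.
- hinge_pin: Long hinge pin, 55 to 90 g, hangs upright in one of the two holes of the pin stand. Origin: centre of the underside of its collar; z up along its axis. Below: steel shaft, 11 mm diameter, 76 mm long, last 12 mm tapered to 5 mm. Above: collar 22 mm diameter, 4 mm thick, then red round grip 18 mm diameter, from 4 to 40 mm above the origin.
- hinge_pin_tip (a point): On hinge_pin: the end of its tapered foot, on the axis, 76 mm below its origin.
- spare_pin: Short spare pin: as the hinge pin but with a black grip and only 45 mm of shaft; too short for the job. Hangs in the other hole of the stand and stays there. Origin: centre of the underside of its collar.
- pin_stand: White pin stand, fixed to the bench, 56 mm (x) x 120 mm (y) x 92 mm high, open in front and behind. Origin: centre of its underside, z up. Two 14 mm holes in its 8 mm top plate at y -30 and +30 mm; the pins hang in them by their collars, so a pin's origin starts 92 mm above the bench.
- jar: Bystander: brown sample jar with a cream cap, 68 x 68 x 126 mm, loose; origin centre of its underside.
- flask: Bystander: conical glass flask with pink contents, 100 mm diameter at the foot, 146 mm high, loose; origin centre of its underside.
- tape_roll: Bystander: roll of yellow label tape lying flat, 73 mm wide, 20 mm high, loose; origin centre of its underside.
- petri_dish: Bystander: covered dish, 70 mm wide, 15 mm high, loose; origin centre of its underside.
- tall_beaker: Bystander: tall glass beaker, 77 mm wide, 127 mm high, loose, at the back beside the stirrer stand, whose rods and drive box (behind x 0.7 m, about y -0.1 m) the arm must not strike on wide swings; origin centre of its underside.

How it is judged:
By the outcome, as a careful person would: the job done as asked, in the order asked, and still so for the second after the job is handed in, with the robot touching nothing.
It also fails if it takes over 58 s, if anything falls off the work surface, if the arm or the gripper's body presses on something with over 40 N, if the wrist force passes 120 N, or if a joint passes its speed limit or range.

### The arm

A 6-joint arm with a two-finger parallel gripper is mounted at the origin on a cart in front of the work surface, level with it; the furniture and walls round the work are solid. World frame = base frame: x ahead of the robot, y to its left, z up, the work surface at z = 0. Lengths are in m, angles in rad, forces in N, time in s.
With the tool pointing down it reaches from about 0.325 to 0.775 m from the base axis. Payload 5.5 kg.
Tool frame: the origin (TCP) lies on the centre line of the jaws, within the pads' length; the fingertips stand arm.tips_ahead ahead of it and the grasp point (between the pads) lies 2 mm behind it (arm.tips_ahead is the distance from the TCP to the fingertips, in m); z points along the fingers, y is the line along which they close (so a half turn about z gives the same grasp; the last joint's range is limited). The gripper opens to 85 mm and grips with 20 to 120 N. Pads are 22 mm wide; open, the fingers measure 114 mm over their backs; the gripper's body (76 mm by 85 mm) begins 54 mm behind the grasp point. The pads swing forward as they close: fully open they stand 13 mm farther back than shut.
Start: joints at [1.061, 0.091, 1.231, -0, 1.82, -0.057], TCP at [0.262, 0.54, 0.248] pointing down, gripper open.
Joint ranges: [-2.87, 2.87], [-0.86, 2.18], [0.17, 2.46], [-1.51, 4.65], [0.06, 2.69], [-2.65, 2.65]. Speed limits (rad/s): [2.57, 2.57, 3.01, 3.14, 3.14, 3.14].

### API

Orientations are given as a 3x3 rotation matrix whose columns are the frame's x, y, z axes.
In Python, from station import arm, imaging gives the robot as it stands.
- The arm moves only by the shell command python3 -m creep 'ROWS' [FORCE]. ROWS is JSON, one flat list of numbers, 5 for each row, row after row: the opening, from 0 (shut) to 1 (fully open), then the shift along the tool's x, y, z in cm, then the turn about the tool's z in degrees. In form: [grip, tx, ty, tz, spin, grip, tx, ty, tz, spin, ...]. A call has exactly 5 rows; each row shifts and turns the commanded pose from where the row before left it, along the tool's axes as they then stand; what a row does not reach is not made up. A row lasts 1/8 s, in which the tool goes at most 62.5 mm and 10.7 degrees, less where a joint would pass 70% of its speed; a pose out of reach is approached as far as the arm can. A call is refused whole if a number of a shift passes 6.25 or a number of a turn 10.7, either way. A call with a gripper value outside its range is refused whole. The fingers move at their own pace and stop on an object; FORCE is the grip in N (left out, the last holds). Time passes only in rows, so rows that do not move let the fingers close, or fill a call up. It gives the time, the measured TCP pose, the force, the opening and the grip force at its end, in the units of the state.
- arm.read_state(): the state, without advancing time (a new reading comes with each control period).
- imaging.capture(name): name is "scene" or "top" or "wrist"; returns the picture (384x512x3 uint8, red, green, blue); there is no depth.
- imaging.get_calibration(name): a dict with "camera_matrix" (3x3 intrinsics, pixels), "k1" (the pictures are not rectified: a ray, as slopes to the right and down, at radius r is drawn at 1 + k1 r^2 times it, then the intrinsics apply), "extrinsics" (4x4, takes a point from camera to world coordinates). Camera axes: x right, y down, z forward; pixel columns grow to the right and rows downward; lengths in m; the calibration is good to about 2 mm. A picture is of the moment at which its call begins: read the wrist's pose just before it. get_calibration takes no time and is no camera call; for the wrist camera it gives the pose at the moment of the call.
- arm.sign_off(): hands the job in; it is judged then, once.
The state is a dict: "time": time; "q": joint angles; "joint_velocities": joint speeds; "tau": joint torques, N m; "tcp_pos": TCP position; "eef_rot": TCP orientation; "wrist_force": force on the tool from outside, world axes, zero at the start; "moment": the same for the moment, N m; "gripper_width": finger opening in m; "grip_force": force on a finger pad.
Only numpy, scipy, OpenCV 4.12 (cv2) and the standard library are available. Lean on these libraries where they do the work, as an engineer would, in place of code of your own. Each camera call takes 0.05 s, during which the arm holds its last target. There are 200 camera calls.

## Working session

There is one attempt and no reset: what is moved stays moved. The work goes in short steps, Python scripts to look and compute and a shell command to move; the robot and the scene stay as the last step left them, time stands still between calls to the robot, and variables do not carry over. Pictures are saved under pics/ and viewed, at most 10 in all, crops included, and the job is handed in when it is done.

```bash
mkdir -p pics; ls; python3 - <<'E'
from station import arm, imaging
import cv2,numpy as np
s=arm.read_state();print(s); print(arm.tips_ahead)
for n in("scene","top"):
    im=imaging.capture(n);cv2.imwrite(f"pics/{n}0.png",im[:,:,::-1]);c=imaging.get_calibration(n);print(n,c)
a=cv2.imread("pics/scene0.png");b=cv2.imread("pics/top0.png")
cv2.imwrite("pics/both0.png",cv2.resize(np.vstack([a,b]),None,fx=.78,fy=.78))
E
```

```text
pics
{'time': 0.0, 'q': array([ 1.06132340e+00,  9.18695577e-02,  1.23189240e+00, -2.46144952e-06,
        1.81980951e+00, -5.66826465e-02]), 'joint_velocities': array([ 0.00107173, -0.00110386, -0.00133649,  0.00101155, -0.00011535,
       -0.00182789]), 'tau': array([-4.07988618e-04, -4.58743894e+01, -4.18018377e+01, -1.61203343e-04,
        1.19510564e-02, -1.54231520e-05]), 'tcp_pos': array([0.26235479, 0.53931954, 0.24714076]), 'eef_rot': array([[-8.99229606e-01,  4.37475928e-01, -9.63014609e-04],
       [ 4.37476975e-01,  8.99227951e-01, -1.72866356e-03],
       [ 1.09720959e-04, -1.97576217e-03, -9.99998042e-01]]), 'wrist_force': array([-0.51321268,  0.45919176, -0.47744336]), 'moment': array([0.0389987 , 0.04536445, 0.01466609]), 'grip_force': 0.0, 'gripper_width': 0.08532578735081506}
0.017
scene {'camera_matrix': array([[353.36662338,   0.        , 256.26256596],
       [  0.        , 353.36662338, 192.20295799],
       [  0.        ,   0.        ,   1.        ]]), 'k1': 0.004561147338391419, 'extrinsics': array([[ 0.72177367, -0.31395384,  0.61682717, -0.13799677],
       [-0.69181635, -0.35404372,  0.62931962, -0.72946511],
       [ 0.02080648, -0.88095745, -0.47273783,  0.62975564],
       [ 0.        ,  0.        ,  0.        ,  1.        ]])}
top {'camera_matrix': array([[353.78997921,   0.        , 250.97859793],
       [  0.        , 353.78997921, 195.84128234],
       [  0.        ,   0.        ,   1.        ]]), 'k1': 0.005372190033271621, 'extrinsics': array([[-0.02203938, -0.99760395,  0.0655791 ,  0.47737487],
       [-0.99974674,  0.02169307, -0.00598832, -0.00843623],
       [ 0.00455136, -0.06569447, -0.99782941,  1.44379536],
       [ 0.        ,  0.        ,  0.        ,  1.        ]])}
```

View pics/top0.png

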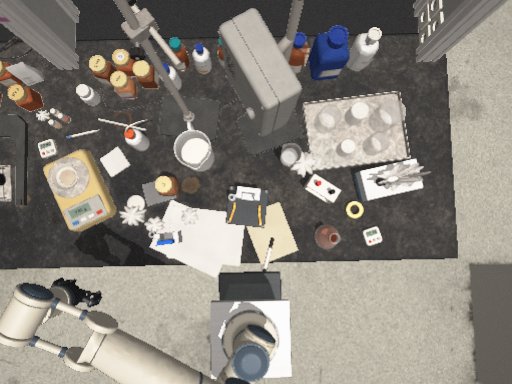

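View pics/scene0.png

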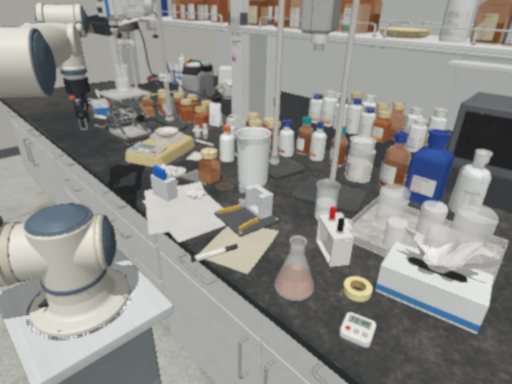

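The top view shows the fixture at about (247,207), the loose half with its blue rib at (168,238), the stand at (322,188) with red and black pins, the flask at (327,236) and the tape at (355,210). I'll zoom in on these.

```bash
python3 - <<'E'
import cv2,numpy as np
b=cv2.imread("pics/top0.png");a=cv2.imread("pics/scene0.png")
A=cv2.resize(b[165:265,140:360],(792,360),interpolation=cv2.INTER_CUBIC)
B=cv2.resize(a[140:270,135:365],None,fx=3.44,fy=1.8,interpolation=cv2.INTER_CUBIC)[:,:792]
cv2.imwrite("pics/crop0.png",np.vstack([A,B]))
E
```

```text
Traceback (most recent call last):
ValueError: all the input array dimensions except for the concatenation axis must match exactly, but along dimension 1, the array at index 0 has size 792 and the array at index 1 has size 791
```

```bash
cat > h.py <<'E'
from station import arm, imaging
import cv2,numpy as np
def ray(cal,px):
    K=cal["camera_matrix"];T=np.array(cal["extrinsics"])
    p=np.atleast_2d(np.array(px,float));d=np.c_[(p[:,0]-K[0,2])/K[0,0],(p[:,1]-K[1,2])/K[1,1]]
    u=d.copy()
    for _ in range(5): u=d/(1+cal["k1"]*(u**2).sum(1,keepdims=True))
    return T[:3,3],np.c_[u,np.ones(len(u))]@T[:3,:3].T
def onz(cal,px,z):
    o,d=ray(cal,px);return (o+d*((z-o[2])/d[:,2:]))[:,:2]
def proj(cal,P):
    T=np.array(cal["extrinsics"]);c=(np.atleast_2d(P)-T[:3,3])@T[:3,:3]
    s=c[:,:2]/c[:,2:];s=s*(1+cal["k1"]*(s**2).sum(1,keepdims=True));K=cal["camera_matrix"]
    return s*[K[0,0],K[1,1]]+K[:2,2]
def blobs(m,amin=8):
    n,l,st,c=cv2.connectedComponentsWithStats(m.astype(np.uint8))
    return [(st[i,4],c[i].round(1),cv2.minAreaRect(np.argwhere(l==i)[:,::-1].astype(np.float32))) for i in range(1,n) if st[i,4]>=amin]
def shot(n):
    c=imaging.get_calibration(n);im=imaging.capture(n);return c,im
E
python3 - <<'E'
from h import *
b=cv2.imread("pics/top0.png");a=cv2.imread("pics/scene0.png")
A=cv2.resize(b[165:265,140:360],(792,360),interpolation=cv2.INTER_CUBIC)
B=cv2.resize(a[140:270,135:365],(792,234),interpolation=cv2.INTER_CUBIC)
cv2.imwrite("pics/crop0.png",np.vstack([A,B]))
ct=imaging.get_calibration("top")
hsv=cv2.cvtColor(b,cv2.COLOR_BGR2HSV);H,S,V=cv2.split(hsv)
for nm,m,z in [("blue",(H>95)&(H<125)&(S>120)&(V>70),.12),("red",((H<8)|(H>172))&(S>130)&(V>80),.132),("brass",(H>12)&(H<30)&(S>110)&(V>80),.026)]:
    for ar,c,r in blobs(m):
        if 140<c[0]<370 and 165<c[1]<260:
            P=onz(ct,cv2.boxPoints(r),z);print(nm,ar,c,onz(ct,c,z).round(4),P.round(3).tolist())
E
```

```text
blue 68 [165.1 241.8] [[0.4004 0.3061]] [[0.405, 0.338], [0.411, 0.277], [0.396, 0.276], [0.39, 0.336]]
red 18 [318.2 182.8] [[ 0.6068 -0.2679]] [[0.614, -0.26], [0.613, -0.275], [0.598, -0.274], [0.599, -0.259]]
red 29 [333. 238.] [[ 0.4012 -0.3154]] [[0.412, -0.308], [0.412, -0.323], [0.39, -0.322], [0.39, -0.308]]
brass 55 [232.3 211.3] [[0.5102 0.0592]] [[0.473, 0.076], [0.549, 0.054], [0.545, 0.042], [0.469, 0.064]]
brass 58 [259.3 214.4] [[ 0.4954 -0.0486]] [[0.533, -0.041], [0.533, -0.052], [0.453, -0.055], [0.453, -0.044]]
```

View pics/crop0.png

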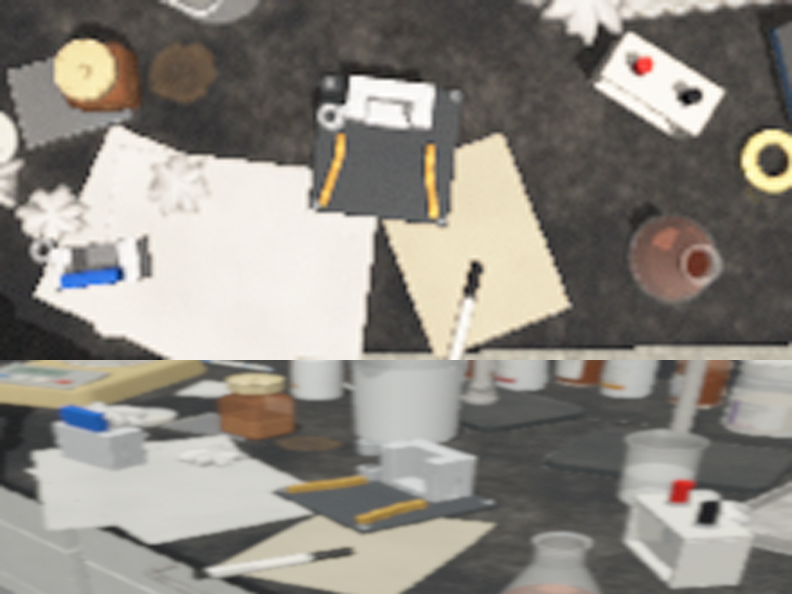

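The crop shows the loose half (rib at crop (90,278)), standing with its face and knuckle oriented much like the fixture. The fixture knuckle is at crop (330,115). The red pin is at crop (641,66) and the black one at (688,95).

Moving above the rib.

```bash
python3 -m creep '[1,0,0,0,10.7,1,0,0,0,10.7,1,0,0,0,10.7,1,0,0,0,10.7,1,0,0,0,10.7]'; python3 -m creep '[1,0,0,0,4.8,1,-6,2.8,0.8,0,1,-6,2.8,0.8,0,1,-6,2.8,0.8,0,1,-6,2.8,0.6,0]'; python3 -m creep '[1,-0.6,0.2,0,0,1,0,0,0,0,1,0,0,0,0,1,0,0,0,0,1,0,0,0,0]'
python3 - <<'E'
from h import *
s=arm.read_state();print(s["tcp_pos"],s["eef_rot"][:,1],s["time"])
c,im=shot("wrist");cv2.imwrite("pics/w1.png",im[:,:,::-1]);print(c)
E
```

```text
time: 0.72
tcp_pos: [0.2624, 0.5394, 0.2476]
eef_rot: [[-0.177, 0.984, -0.001], [0.984, 0.177, -0.001], [-0.001, -0.001, -1.0]]
wrist_force: [0.7, 0.9, 0.0]
gripper_width: 0.0854
grip_force: 0.0
time: 1.35
tcp_pos: [0.39, 0.3243, 0.2193]
eef_rot: [[-0.101, 0.995, -0.001], [0.995, 0.101, -0.001], [-0.001, -0.001, -1.0]]
wrist_force: [1.3, 0.6, 1.2]
gripper_width: 0.0854
grip_force: 0.0
time: 1.98
tcp_pos: [0.3917, 0.3211, 0.2201]
eef_rot: [[-0.102, 0.995, -0.0], [0.995, 0.102, -0.0], [0.0, -0.0, -1.0]]
wrist_force: [0.4, -0.4, -0.3]
gripper_width: 0.0855
grip_force: 0.0
[0.39169869 0.32114912 0.22009971] [ 9.94798359e-01  1.01863621e-01 -1.67317399e-04] 1.975
{'camera_matrix': array([[326.14491238,   0.        , 254.34513818],
       [  0.        , 326.14491238, 191.00891134],
       [  0.        ,   0.        ,   1.        ]]), 'k1': -0.02078698123845181, 'extrinsics': array([[ 9.94890456e-01,  9.68298646e-02,  2.85824733e-02,
         3.84395576e-01],
       [ 1.00958805e-01, -9.52637702e-01, -2.86860120e-01,
         3.94096744e-01],
       [-5.47884813e-04,  2.88280048e-01, -9.57545985e-01,
         3.45364098e-01],
       [ 0.00000000e+00,  0.00000000e+00,  0.00000000e+00,
         1.00000000e+00]])}
```

View pics/w1.png

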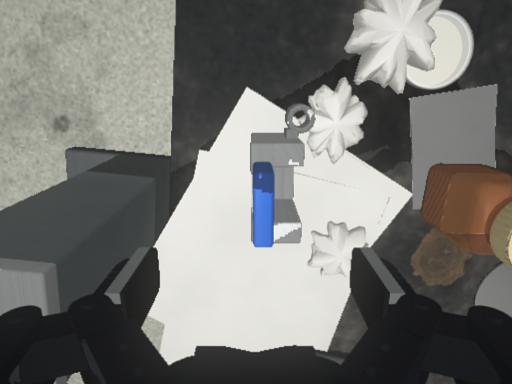

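The wrist view shows the rib upright at pixels (262,205), with the top face bright blue and the end face darker at the upper end. The knuckle is at (299,117).

```bash
python3 - <<'E'
from h import *
c=imaging.get_calibration("wrist");b=cv2.imread("pics/w1.png")
H,S,V=cv2.split(cv2.cvtColor(b,cv2.COLOR_BGR2HSV))
print(V[150:250:10,262])
for t in (60,150):
  for ar,ce,r in blobs((H>95)&(H<130)&(S>120)&(V>t),100):
    q=cv2.boxPoints(r);P=onz(c,q,.12);print(t,ar,q.round(1).tolist(),P.round(4).tolist(),P.mean(0).round(4))
print(onz(c,[[299,117]],.052))
E
```

```text
[148 148 106 135 141 225 223 222 221 219]
60 1671 [[253.0, 163.0], [273.0, 163.0], [273.0, 246.0], [253.0, 246.0]] [[0.3882, 0.3468], [0.4022, 0.3482], [0.4097, 0.2844], [0.3946, 0.2828]] [0.3987 0.3156]
150 1111 [[253.0, 188.0], [272.0, 188.0], [272.0, 246.0], [253.0, 246.0]] [[0.39, 0.3286], [0.4036, 0.3299], [0.409, 0.2843], [0.3946, 0.2828]] [0.3993 0.3064]
[[0.42550964 0.37770956]]
```

```bash
python3 -m creep '[0.6,-0.4,0.3,1,0.5,0.6,-0.5,0.35,3,0,0.6,0,0,3,0,0.6,0,0,3,0,0.6,0,0,1.5,0]';  python3 -m creep '[0.5,0,0,0,0,0.3,0,0,0,0,0,0,0,0,0,0,0,0,0,0,0,0,0,0,0]' 80; python3 -m creep '[0,0,0,0,0,0,0,0,0,0,0,0,0,-0.5,0,0,0,0,-0.5,0,0,0,0,-0.5,0]'
python3 - <<'E'
from h import *
s=arm.read_state();print(s)
E
```

```text
time: 2.65
tcp_pos: [0.3988, 0.3112, 0.1025]
eef_rot: [[-0.091, 0.996, -0.003], [0.996, 0.091, -0.002], [-0.002, -0.003, -1.0]]
wrist_force: [0.3, 0.1, 0.4]
gripper_width: 0.0512
grip_force: 0.0
time: 3.28
tcp_pos: [0.4001, 0.3124, 0.1067]
eef_rot: [[-0.092, 0.996, 0.002], [0.996, 0.092, 0.001], [0.001, 0.002, -1.0]]
wrist_force: [-1.2, 0.5, 5.9]
gripper_width: 0.0148
grip_force: 80.8
time: 3.9
tcp_pos: [0.3992, 0.3118, 0.1197]
eef_rot: [[-0.092, 0.996, -0.001], [0.996, 0.092, -0.001], [-0.001, -0.001, -1.0]]
wrist_force: [-0.3, -0.0, -3.4]
gripper_width: 0.015
grip_force: 79.2
{'time': 3.9, 'q': array([ 5.95966793e-01, -1.48066977e-01,  1.69275302e+00,  3.89300735e-05,
        1.59828127e+00,  5.04153304e-01]), 'joint_velocities': array([-0.00141206, -0.0191266 , -0.06129386, -0.00225983,  0.07322403,
       -0.00118721]), 'tau': array([ 3.30531577e-03, -3.69301379e+01, -4.35429704e+01, -1.09673929e-02,
       -1.11670301e-01, -2.65326089e-04]), 'tcp_pos': array([0.39920217, 0.31184931, 0.11973732]), 'eef_rot': array([[-9.16859533e-02,  9.95787297e-01, -1.15951679e-03],
       [ 9.95787773e-01,  9.16851361e-02, -7.39399958e-04],
       [-6.29974632e-04, -1.22242523e-03, -9.99999054e-01]]), 'wrist_force': array([-0.31946709, -0.00748962, -3.43518056]), 'moment': array([ 0.01323585, -0.02237029,  0.01132629]), 'grip_force': 79.21289563179016, 'gripper_width': 0.015044099645088795}
```

```bash
python3 -m creep '[0,0,0,-3,0,0,-2,0,-4,0,0,-4,0.6,-1.5,0,0,-5,0.7,0,0,0,-5,0.7,0,0]'; python3 -m creep '[0,-5,0.7,0,0,0,-5,0.7,0,0,0,-3.5,0.4,0,6.5,0,0,0,0,6.5,0,0,0,0,0]'; python3 -m creep '[0,0,0,0,0,0,0,0,0,0,0,0,0,0,0,0,0,0,0,0,0,0,0,0,0]'
python3 - <<'E'
from h import *
s=arm.read_state();print(s["tcp_pos"],s["eef_rot"][:,1],s["time"])
c,im=shot("wrist");cv2.imwrite("pics/w2.png",im[:,:,::-1])
c,im=shot("top");cv2.imwrite("pics/t2.png",im[:,:,::-1])
E
```

```text
time: 4.53
tcp_pos: [0.4342, 0.1533, 0.2055]
eef_rot: [[-0.092, 0.996, 0.001], [0.996, 0.092, 0.0], [0.0, 0.001, -1.0]]
wrist_force: [0.5, -0.2, -4.8]
gripper_width: 0.0152
grip_force: 79.2
time: 5.15
tcp_pos: [0.4643, 0.0214, 0.205]
eef_rot: [[0.135, 0.991, -0.001], [0.991, -0.135, 0.0], [0.0, -0.001, -1.0]]
wrist_force: [-0.2, 0.2, -4.4]
gripper_width: 0.0146
grip_force: 79.4
time: 5.78
tcp_pos: [0.4644, 0.0218, 0.2052]
eef_rot: [[0.134, 0.991, 0.0], [0.991, -0.134, 0.0], [0.0, 0.0, -1.0]]
wrist_force: [-0.2, 0.5, -3.8]
gripper_width: 0.0148
grip_force: 79.4
[0.46436448 0.0218307  0.20517498] [ 9.90927313e-01 -1.34398884e-01  3.13972091e-05] 5.775
```

View pics/w2.png

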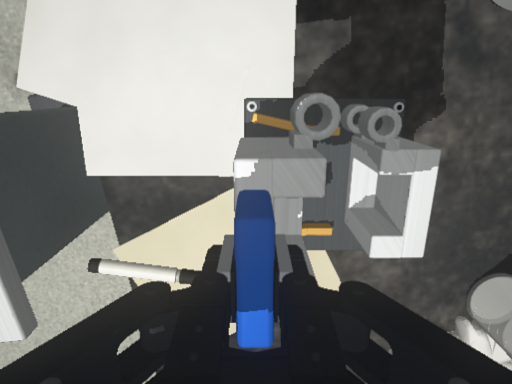

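The wrist view shows the held half with its knuckle ring at (316,117), the fixed upper knuckle at (384,124) and the fixed half's face edge running from about (349,150) to (372,254). I'll enlarge it for accurate points.

```bash
python3 - <<'E'
import cv2
b=cv2.imread("pics/w2.png")[88:265,240:445]
cv2.imwrite("pics/w2c.png",cv2.resize(b,(615,531),interpolation=cv2.INTER_CUBIC))
E
```

```text
(no output)
```

View pics/w2c.png

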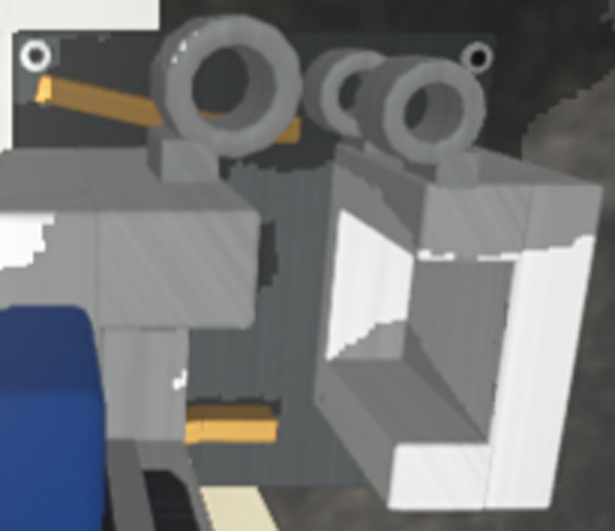

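```bash
python3 - <<'E'
from h import *
c=imaging.get_calibration("wrist");s=arm.read_state();R=s["eef_rot"];t=s["tcp_pos"]
f=lambda p,z:onz(c,(np.array(p)+.5)/3-.5+[240,88],z)
ang=lambda P:np.arctan2(-(P[1]-P[0])[0],(P[1]-P[0])[1])
F=f([[434,111],[388,508],[424,185],[551,508],[602,187]],.092)
print("fix",F.round(4).tolist(),"yaws",ang(F[1:3]),ang(F[3:5]),np.linalg.norm(F[1]-F[2]),np.linalg.norm(F[2]-F[4]))
zb=t[2]-.1067
L=f([[233,87]],zb+.052);L2=f([[253,325],[258,212]],zb+.08)
print("loose",L,L2,"yaw",ang(L2))
y=R[:2,1];x=R[:2,0]
print("loose knuckle in tool axes (y,x):",(L[0]-t[:2])@y,(L[0]-t[:2])@x,"corner",[((p-t[:2])@y,(p-t[:2])@x) for p in L2], "tool yaw",np.arctan2(y[1],y[0]))
# upper knuckle rim lower ring check + expected plates
b=cv2.imread("pics/w2.png");
for p in ([36,56],[478,58]): print("screw",f([p],.012))
E
```

```text
fix [[0.5644, 0.0602], [0.5496, -0.0451], [0.5615, 0.0424], [0.594, -0.0513], [0.6053, 0.0361]] yaws -0.13447070982527382 -0.1293662448511937 0.08831579312028465 0.04431379941340344
loose [[0.50638957 0.07767232]] [[0.50157541 0.04194658]
 [0.50375557 0.06050684]] yaw -0.11692790788167869
loose knuckle in tool axes (y,x): 0.03410852648224721 0.061051035547917534 corner [(np.float64(0.03414668838698173), np.float64(0.02500241354652265)), (np.float64(0.03380888625593368), np.float64(0.043687232046117304))] tool yaw -0.1350049009708188
screw [[0.47011078 0.08272789]]
screw [[0.608852  0.0634553]]
```

```bash
python3 -m creep '[0,-0.5,0.5,0,0,0,-0.45,0.4,1.5,0,0,0,0,2,0,0,0,0,2,0,0,0,0,1.5,0]'; python3 -m creep '[0,0,0,0.8,0,0,0,0,0.3,0,0,0,0,0.2,0,0,0,0,0.1,0,0,0,0,0,0]'
python3 - <<'E'
from h import *
s=arm.read_state();print(s["tcp_pos"],s["wrist_force"],s["moment"])
c,im=shot("wrist");cv2.imwrite("pics/w3.png",im[:,:,::-1])
cv2.imwrite("pics/w3c.png",cv2.resize(im[88:265,240:445,::-1],(615,531),interpolation=cv2.INTER_CUBIC))
E
```

```text
time: 6.5
tcp_pos: [0.4712, 0.0112, 0.1326]
eef_rot: [[0.135, 0.991, -0.003], [0.991, -0.135, 0.0], [-0.0, -0.003, -1.0]]
wrist_force: [-0.3, -1.0, -4.7]
gripper_width: 0.0148
grip_force: 79.2
time: 7.12
tcp_pos: [0.4722, 0.0111, 0.1215]
eef_rot: [[0.135, 0.991, 0.001], [0.991, -0.135, -0.0], [0.0, 0.001, -1.0]]
wrist_force: [-0.1, -0.6, -4.7]
gripper_width: 0.0146
grip_force: 79.3
[0.4721953  0.01111272 0.1215341 ] [-0.12875301 -0.56000728 -4.69793851] [-0.05009008  0.05276078  0.00226624]
```

View pics/w3c.png

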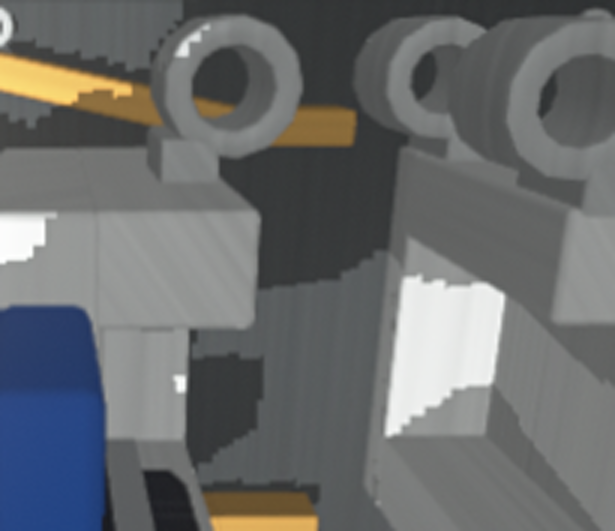

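The close-up shows the loose knuckle clear of the fixed ones, below the level of the upper knuckle and nearly in line with it. The rails flank the half on both sides.

```bash
python3 -m creep '[0,0,0,0.1,0,0,0,0,0.1,0,0,0,0,0.05,0,0,0,0,0.05,0,0,0,0,0,0]'
python3 - <<'E'
from h import *
c=imaging.get_calibration("wrist");s=arm.read_state();R=s["eef_rot"];t=s["tcp_pos"];dz=.1215-t[2]
im=imaging.capture("wrist");cv2.imwrite("pics/w4.png",im[:,:,::-1])
print(s["wrist_force"],t)
g=cv2.cvtColor(im,cv2.COLOR_RGB2GRAY)
k=cv2.HoughCircles(cv2.resize(g[70:170,270:512],None,fx=3,fy=3,interpolation=cv2.INTER_CUBIC),cv2.HOUGH_GRADIENT,1.5,60,param1=80,param2=40,minRadius=38,maxRadius=90)
y=R[:2,1];x=R[:2,0]
for q in k[0]:
    p=(q[:2]+.5)/3-.5+[270,70]
    for z in(.092,t[2]-.1067+.052):
        P=onz(c,p,z)[0];print(p.round(1),q[2]/3,z,((P-t[:2])@y).round(4),((P-t[:2])@x).round(4))
E
```

```text
time: 7.8
tcp_pos: [0.472, 0.0111, 0.1188]
eef_rot: [[0.135, 0.991, 0.0], [0.991, -0.135, -0.0], [-0.0, 0.0, -1.0]]
wrist_force: [-2.4, -0.9, 1.7]
gripper_width: 0.0146
grip_force: 80.2
[-2.4313762  -0.93606892  1.6535866 ] [0.47203366 0.01105496 0.11884305]
[316.9 115.9] 23.466667 0.092 0.0287 0.0633
[316.9 115.9] 23.466667 0.0641430531328212 0.0339 0.0614
[435.4 124.9] 24.166666 0.092 0.0838 0.0593
[435.4 124.9] 24.166666 0.0641430531328212 0.0991 0.0568
[391.9 114.4] 20.866667 0.092 0.063 0.064
[391.9 114.4] 20.866667 0.0641430531328212 0.0745 0.0623
```

```bash
python3 -m creep '[0,-0.1,0.3,0,0,0,0,0.4,0,0,0,0,0.4,0,0,0,0,0.4,0,0,0,0,0.3,0,0]' 40;python3 -m creep '[0,0,0.3,0,0,0,0,0.3,0,0,0,0,0.3,0,0,0,0,0.3,0,0,0,0,0.2,0,0]'
```

```text
time: 8.48
tcp_pos: [0.4901, 0.0074, 0.1188]
eef_rot: [[0.135, 0.991, 0.001], [0.991, -0.135, -0.001], [-0.0, 0.001, -1.0]]
wrist_force: [0.7, 0.1, -0.4]
gripper_width: 0.0146
grip_force: 79.9
time: 9.1
tcp_pos: [0.5036, 0.0057, 0.119]
eef_rot: [[0.135, 0.991, -0.0], [0.991, -0.135, -0.0], [-0.0, -0.0, -1.0]]
wrist_force: [-6.2, 0.4, 3.6]
gripper_width: 0.0147
grip_force: 80.6
```

```bash
python3 -m creep '[0,0,0.3,0,0,0,0,0.3,0,0,0,0,0.3,0,0,0,0,0.3,0,0,0,0,0.2,0,0]' 40;python3 -m creep '[0,0,0.1,0,0,0,0,0.1,0,0,0,0,0.1,0,0,0,0,0.1,0,0,0,0,0,0,0]'
```

```text
time: 9.72
tcp_pos: [0.5174, 0.0038, 0.119]
eef_rot: [[0.135, 0.991, -0.001], [0.991, -0.135, -0.0], [-0.0, -0.001, -1.0]]
wrist_force: [-10.0, -0.6, 11.5]
gripper_width: 0.0148
grip_force: 81.4
time: 10.35
tcp_pos: [0.5214, 0.0033, 0.1189]
eef_rot: [[0.135, 0.991, -0.0], [0.991, -0.135, -0.0], [-0.0, -0.0, -1.0]]
wrist_force: [-7.2, -0.5, 9.2]
gripper_width: 0.0145
grip_force: 81.3
```

```bash
python3 -m creep '[0,0,0.05,0,0,0,0,0.05,0,0,0,0,0.05,0,0,0,0,0.05,0,0,0,0,0,0,0]'
python3 - <<'E'
from h import *
c,im=shot("wrist");cv2.imwrite("pics/w5.png",im[:,:,::-1])
cv2.imwrite("pics/w5c.png",cv2.resize(im[70:300,240:440,::-1],None,fx=2.6,fy=2.6,interpolation=cv2.INTER_CUBIC))
E
```

```text
time: 10.98
tcp_pos: [0.5217, 0.0034, 0.119]
eef_rot: [[0.135, 0.991, -0.004], [0.991, -0.135, 0.001], [0.0, -0.004, -1.0]]
wrist_force: [-14.5, 1.0, 12.8]
gripper_width: 0.0146
grip_force: 81.9
```

View pics/w5c.png

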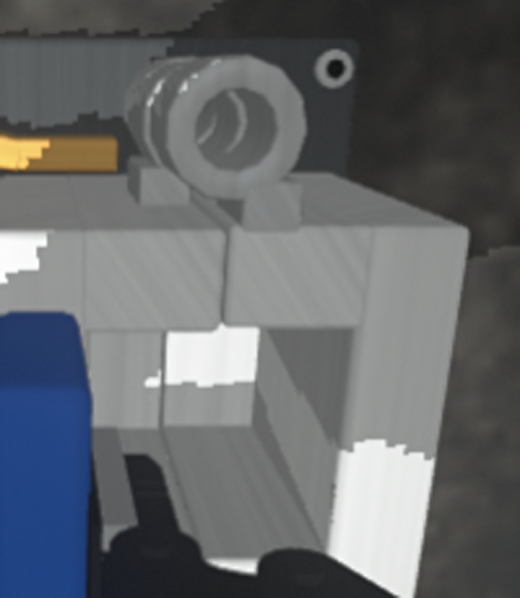

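The half is closed. The force rises without motion, the faces meet, and the knuckle lies between the fixed ones. I'll press once more, release and rise.

```bash
python3 -m creep '[0,0,0.1,0,0,0,0,0.05,0,0,0,0,0,0,0,0,0,-0.15,0,0,0,0,0,0,0]'; python3 -m creep '[0.2,0,0,0,0,0.5,0,0,0,0,0.5,0,0,0,0,0.5,0,0,-1,0,0.5,0,0,-4,0]'; python3 -m creep '[0.5,0,0,-5,0,0.5,0,0,-3,0,0.5,0,0,0,0,0.5,0,0,0,0,0.5,0,0,0,0]'
python3 - <<'E'
from h import *
s=arm.read_state();print(s["tcp_pos"])
ct,it=shot("top");cs,isc=shot("scene");cw,iw=shot("wrist")
for n,i in(("t6",it),("s6",isc),("w6",iw)):cv2.imwrite(f"pics/{n}.png",i[:,:,::-1])
for n,c,im,box in(("top",ct,it,(300,360,165,215)),("scene",cs,isc,(310,360,200,270))):
    H,S,V=cv2.split(cv2.cvtColor(im,cv2.COLOR_RGB2HSV));m=((H<8)|(H>172))&(S>130)&(V>80)
    for a,p,r in blobs(m,6):
        if box[0]<p[0]<box[1] and box[2]<p[1]<box[3]: print(n,a,p,onz(c,p,.132),onz(c,p,.115),np.round(cv2.boxPoints(r),1).tolist())
E
python3 - <<'E'
import cv2,numpy as np
a=cv2.imread("pics/s6.png");w=cv2.imread("pics/w6.png")
cv2.imwrite("pics/m6.png",np.hstack([cv2.resize(a[170:280,290:390],(400,440),interpolation=cv2.INTER_CUBIC),cv2.resize(w[60:280,220:420],(400,440),interpolation=cv2.INTER_CUBIC)]))
E
```

```text
time: 11.65
tcp_pos: [0.5218, 0.0035, 0.119]
eef_rot: [[0.135, 0.991, -0.004], [0.991, -0.135, 0.001], [0.0, -0.004, -1.0]]
wrist_force: [-14.1, 0.8, 12.7]
gripper_width: 0.0148
grip_force: 81.6
time: 12.28
tcp_pos: [0.5223, 0.0032, 0.1662]
eef_rot: [[0.135, 0.991, -0.005], [0.991, -0.135, 0.0], [-0.0, -0.005, -1.0]]
wrist_force: [-0.6, -0.1, 0.5]
gripper_width: 0.0429
grip_force: 0.0
time: 12.9
tcp_pos: [0.5229, 0.0032, 0.2463]
eef_rot: [[0.135, 0.991, -0.003], [0.991, -0.135, 0.0], [-0.0, -0.003, -1.0]]
wrist_force: [0.3, 0.4, -0.4]
gripper_width: 0.0428
grip_force: 0.0
[0.52293407 0.00316811 0.24626117]
top 19 [318.2 182.7] [[ 0.60721918 -0.26790172]] [[ 0.60890188 -0.27126422]] [[316.0, 181.0], [320.0, 181.0], [320.0, 185.0], [316.0, 185.0]]
scene 61 [332.5 212.1] [[ 0.5875608  -0.28714883]] [[ 0.61234099 -0.27204227]] [[330.0, 207.0], [336.0, 207.0], [336.0, 218.0], [330.0, 218.0]]
```

View pics/m6.png

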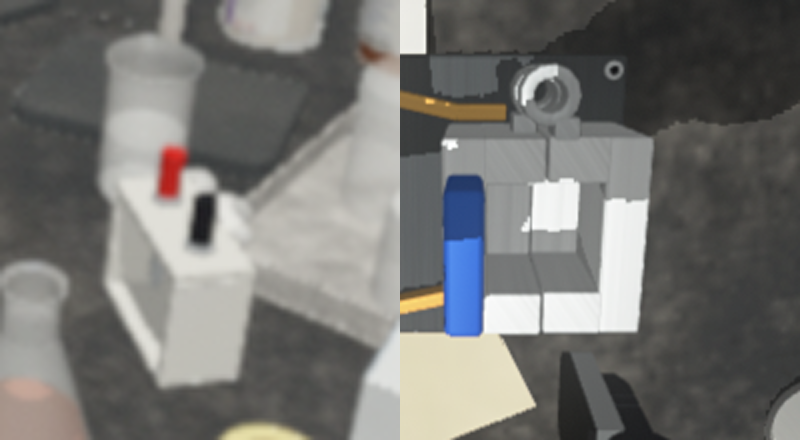

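The mould is closed flush and the hinge rings are concentric (right panel). The left panel shows the red pin at the far hole and the black one nearer. Moving to the red pin.

```bash
python3 - <<'E'
from h import *
c=imaging.get_calibration("wrist");im=cv2.imread("pics/w6.png");g=cv2.cvtColor(im,cv2.COLOR_BGR2GRAY)
k=cv2.HoughCircles(cv2.resize(g[80:130,265:330],None,fx=4,fy=4,interpolation=cv2.INTER_CUBIC),cv2.HOUGH_GRADIENT,1.5,40,param1=80,param2=30,minRadius=20,maxRadius=80)
for q in k[0]:
    p=(q[:2]+.5)/4-.5+[265,80];print(p,q[2]/4,onz(c,p,.092))
E
python3 -m creep '[0.45,0,0,0,8.1,0.45,0,0,0,8.1,0.45,0,0,0,8.1,0.45,0,0,0,0,0.45,-3.7,4.2,0,0]'; python3 -m creep '[0.45,-3.7,4.2,0,0,0.45,-3.7,4.2,0,0,0.45,-3.7,4.2,0,0,0.45,-3.7,4.2,0,0,0.45,0,0,0,0]'; python3 -m creep '[0.45,0,0,0,0,0.45,0,0,0,0,0.45,0,0,0,0,0.45,0,0,0,0,0.45,0,0,0,0]'
python3 - <<'E'
from h import *
s=arm.read_state();print(s["tcp_pos"],s["eef_rot"][:,1])
c,im=shot("wrist");cv2.imwrite("pics/w7.png",im[:,:,::-1])
H,S,V=cv2.split(cv2.cvtColor(im,cv2.COLOR_RGB2HSV));m=((H<8)|(H>172))&(S>130)&(V>60)
for a,p,r in blobs(m,30): print(a,p,onz(c,p,.132),np.round(cv2.boxPoints(r),1).tolist())
E
```

```text
[293.6875 107.9375] 17.075 [[0.56362187 0.05949443]]
time: 13.68
tcp_pos: [0.5395, -0.0484, 0.2485]
eef_rot: [[0.523, 0.852, 0.001], [0.852, -0.523, 0.001], [0.001, 0.0, -1.0]]
wrist_force: [1.2, 0.2, 0.2]
gripper_width: 0.0384
grip_force: 0.0
time: 14.3
tcp_pos: [0.603, -0.2689, 0.245]
eef_rot: [[0.532, 0.847, -0.004], [0.847, -0.532, 0.001], [-0.001, -0.004, -1.0]]
wrist_force: [0.0, 1.3, -0.9]
gripper_width: 0.0382
grip_force: 0.0
time: 14.92
tcp_pos: [0.6033, -0.2647, 0.2484]
eef_rot: [[0.53, 0.848, 0.0], [0.848, -0.53, -0.0], [0.0, 0.0, -1.0]]
wrist_force: [-0.1, -0.1, -0.2]
gripper_width: 0.0385
grip_force: 0.0
[ 0.60327623 -0.26470795  0.24844112] [ 8.47977075e-01 -5.30032750e-01  4.04640361e-04]
470 [262.8 190.2] [[ 0.60954916 -0.26718466]] [[253.0, 175.0], [273.0, 175.0], [273.0, 204.0], [253.0, 204.0]]
```

View pics/w7.png

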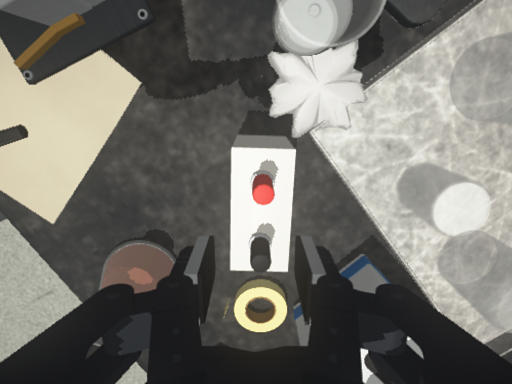

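The wrist view shows the red grip at (263,190), with its top disc centred at about (263,194). The stand is square to the tool, and the black pin is well clear of the jaw line.

```bash
python3 - <<'E'
from h import *
c=imaging.get_calibration("wrist");s=arm.read_state();R=s["eef_rot"];im=cv2.imread("pics/w7.png")
w=(im.min(2)>200).astype(np.uint8)
for p,z in (([263,194],.132),):
    P=onz(c,p,z)[0];d=P-s["tcp_pos"][:2];print(P,"tx",d@R[:2,0],"ty",d@R[:2,1])
q=onz(c,[[232,149],[295,149],[292,270],[231,270]],.092);m=q.mean(0);print("stand",q.round(4).tolist(),m,m+.03*R[:2,0])
E
```

```text
[ 0.60805397 -0.26997789] tx -0.001812896740166626 ty 0.006805092187774927
stand [[0.601, -0.232], [0.6474, -0.261], [0.5856, -0.3622], [0.5353, -0.3306]] [ 0.59233432 -0.29643964] [ 0.60823965 -0.27100305]
```

```bash
python3 -m creep '[0.45,-0.2,0.4,1,0,0.45,-0.05,0.3,4,0,0.45,0,0,4,0,0.45,0,0,3,0,0.45,0,0,1.1,0]';  python3 -m creep '[0.3,0,0,0,0,0.1,0,0,0,0,0,0,0,0,0,0,0,0,0,0,0,0,0,0,0]' 60; python3 -m creep '[0,0,0,0,0,0,0,0,-1,0,0,0,0,-2,0,0,0,0,-3,0,0,0,0,-3,0]'
```

```text
time: 15.6
tcp_pos: [0.6066, -0.2706, 0.1134]
eef_rot: [[0.531, 0.847, -0.005], [0.848, -0.531, 0.002], [-0.001, -0.005, -1.0]]
wrist_force: [0.3, -0.2, -0.0]
gripper_width: 0.0383
grip_force: 0.0
time: 16.23
tcp_pos: [0.6083, -0.2711, 0.1183]
eef_rot: [[0.531, 0.848, 0.002], [0.848, -0.531, -0.001], [0.0, 0.002, -1.0]]
wrist_force: [-0.2, 0.6, 2.5]
gripper_width: 0.0162
grip_force: 58.5
time: 16.85
tcp_pos: [0.6078, -0.2709, 0.2093]
eef_rot: [[0.531, 0.848, 0.001], [0.848, -0.531, -0.0], [0.0, 0.001, -1.0]]
wrist_force: [0.1, -1.0, -1.1]
gripper_width: 0.0162
grip_force: 58.6
```

```bash
python3 -m creep '[0,0,0,-2.5,0,0,2,-1.5,-1.5,0,0,4,-3.3,0,0,0,4.3,-3.6,0,0,0,4.3,-3.6,0,0]'; python3 -m creep '[0,4.3,-3.6,0,0,0,4.3,-3.6,0,0,0,2.5,-2.1,0,0,0,0,0,0,0,0,0,0,0,0]'; python3 -m creep '[0,0,0,0,0,0,0,0,0,0,0,0,0,0,0,0,0,0,0,0,0,0,0,0,0]'
python3 - <<'E'
from h import *
s=arm.read_state();R=s["eef_rot"];t=s["tcp_pos"];d=np.array([.564,.060])-t[:2];print(t,R[:2,1],"need",d@R[:2,0],d@R[:2,1])
c,im=shot("wrist");cv2.imwrite("pics/w8.png",im[:,:,::-1])
print("hinge px",proj(c,[.564,.06,.092]),"tip px",proj(c,[*t[:2],t[2]-.102]))
E
```

```text
time: 17.48
tcp_pos: [0.5827, -0.0807, 0.2476]
eef_rot: [[0.53, 0.848, 0.0], [0.848, -0.53, 0.001], [0.001, -0.0, -1.0]]
wrist_force: [1.7, 0.1, -0.8]
gripper_width: 0.0162
grip_force: 58.7
time: 18.1
tcp_pos: [0.5633, 0.0601, 0.2474]
eef_rot: [[0.53, 0.848, 0.0], [0.848, -0.53, -0.0], [-0.0, 0.0, -1.0]]
wrist_force: [-0.1, 0.3, -0.2]
gripper_width: 0.0161
grip_force: 58.7
time: 18.73
tcp_pos: [0.5637, 0.0598, 0.2471]
eef_rot: [[0.531, 0.848, -0.0], [0.848, -0.531, -0.0], [-0.0, -0.0, -1.0]]
wrist_force: [-0.5, -0.0, -0.6]
gripper_width: 0.0167
grip_force: 58.7
[0.56369256 0.05978523 0.24713919] [ 0.84754814 -0.53071852] need 0.0003451937187836712 0.00014659146545649003
hinge px [[254.4967092  178.68912419]] tip px [[254.27684112 197.47594423]]
```

View pics/w8.png

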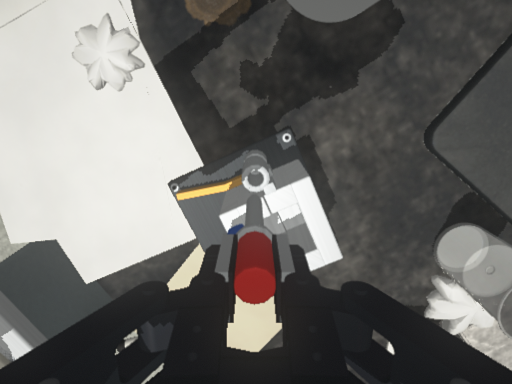

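The wrist view shows the pin tip at about (254,196), directly in line with the hinge ring at (256,179). My picture allowance is now used up, so the remaining checks are numeric, from unviewed images.

```bash
cat > ring.py <<'E'
from h import *
import sys
s=arm.read_state();R=s["eef_rot"];t=s["tcp_pos"]
c,im=shot("wrist");g=cv2.cvtColor(im,cv2.COLOR_RGB2GRAY)
u,v=proj(c,[.564,.06,.092])[0].astype(int);x0,y0=u-32,max(v-32,0)
k=cv2.HoughCircles(cv2.resize(g[y0:v+32,x0:u+32],None,fx=4,fy=4,interpolation=cv2.INTER_CUBIC),cv2.HOUGH_GRADIENT,1.5,30,param1=80,param2=30,minRadius=24,maxRadius=100)
for q in ([] if k is None else k[0][:5]):
    p=(q[:2]+.5)/4-.5+[x0,y0];P=onz(c,p,.092)[0];d=P-t[:2];print("ring",p.round(1),(q[2]/4).round(1),P.round(4),"need tx,ty cm",(100*d@R[:2,0]).round(2),(100*d@R[:2,1]).round(2))
H,S,V=cv2.split(cv2.cvtColor(im,cv2.COLOR_RGB2HSV));m=((H<8)|(H>172))&(S>130)&(V>50)
for a,p,r in blobs(m,100): print("red",a,p,np.round(cv2.boxPoints(r)).tolist(),"grip axis px",proj(c,[[*t[:2],t[2]+.014],[*t[:2],t[2]-.022]]).round(1).tolist())
E
python3 ring.py
```

```text
ring [254.8 178.1] 8.4 [0.5645 0.0604] need tx,ty cm 0.09 0.05
ring [254.8 161.2] 12.1 [0.5726 0.0733] need tx,ty cm 1.61 0.05
red 2496 [254.4 268.8] [[234.0, 232.0], [275.0, 232.0], [275.0, 303.0], [234.0, 303.0]] grip axis px [[253.9, 288.3], [254.1, 246.9]]
```

```bash
python3 -m creep '[0,0,0.03,1,0,0,0,0,1.5,0,0,0,0,1.5,0,0,0,0,0.8,0,0,0,0,0,0]'
python3 - <<'E'
from h import *
s=arm.read_state();R=s["eef_rot"];t=s["tcp_pos"]
c,im=shot("wrist");cv2.imwrite("pics/w9.png",im[:,:,::-1]);g=cv2.cvtColor(im,cv2.COLOR_RGB2GRAY)
u,v=proj(c,[.5643,.0602,.092])[0];print("hinge px",u,v,"tip px",proj(c,[*t[:2],t[2]-.102]),t)
# textual look: downsampled grey around the rim
r=g[int(v)-26:int(v)+34:2,int(u)-30:int(u)+32:2]
for i,row in enumerate(r): print(int(v)-26+2*i,''.join(' .:-=+*#%@'[min(9,x*10//200)] for x in row))
print("col0",int(u)-30)
E
```

```text
time: 19.45
tcp_pos: [0.5635, 0.0597, 0.1979]
eef_rot: [[0.531, 0.848, -0.002], [0.848, -0.531, -0.0], [-0.001, -0.002, -1.0]]
wrist_force: [-0.0, -0.8, -0.9]
gripper_width: 0.0167
grip_force: 58.7
hinge px 255.09691530427523 194.64291381744525 tip px [[254.48742624 197.31713026]] [0.56348543 0.05973937 0.19790392]
168               .... .           
170        ..   ....... ...        
172       .... .........           
174      ...  .. ........ .        
176     ....    .........  ..      
178    .. .  . ...    ...  .   .   
180  ....     .         .          
182 ....                    ..     
184 ....         .. .. .. .        
186 ..      .  ..  ..  .           
188 .          ..  ...   . .       
190   .   .      ..... .           
192           .  ........  ...     
194  .        .   .. ..   .  .     
196 .         .  ......      ..    
198              ......   . ..     
200         . .. .....  .      .   
202 .         .. ....      .       
204           .  .....             
206              ..... ..          
208             .......        .   
210             ......           . 
212             ......        .    
214             ......      .      
216             ......    ....     
218           . ......    ... ..   
220           . ......     . .     
222           .  .....     ..      
224             ... .   .   .      
226       .   ..   .        .      
col0 225<stdin>:7: RuntimeWarning: overflow encountered in scalar multiply
```

```bash
python3 -m creep '[0,0,0,0.4,0,0,0,0,0.4,0,0,0,0,0.4,0,0,0,0,0.3,0,0,0,0,0,0]'
```

```text
time: 20.12
tcp_pos: [0.5638, 0.0597, 0.1837]
eef_rot: [[0.531, 0.848, -0.001], [0.848, -0.531, -0.0], [-0.0, -0.001, -1.0]]
wrist_force: [-0.2, 0.7, -1.2]
gripper_width: 0.016
grip_force: 58.7
```

```bash
python3 - <<'E'
import cv2
im=cv2.cvtColor(cv2.imread("pics/w9.png"),cv2.COLOR_BGR2GRAY).astype(int)
for y in range(176,216,2): print(y,''.join('%4d'%v for v in im[y,228:284:2]))
E
```

```text
176   59  61  84  97  97  98  96  91  97  95  98  99  98  97  99  99 100  99  97  96  96  95  94  60  60  61  60  61
178   81  98  99  98  98  98  84  94  95  96  98  99 105 110 112 115 108  99  99  98  95  95  98  70  59  65  82 103
180  100  99  98  99  87  62  68  95  97  98 111 126 139 140 138 139 137 121 103  97  95  96 115  90  92 113 114 114
182   99 101  97  79  59  58  71  94 104 122 133 129 132 134 133 131 134 130 129 123  96  97 130 107 114 114 114 115
184   98 100  84  60  60  58  73  98 128 131 130 126 123 128 127 126 128 128 125 130 161  95 131 128 110 115 115 116
186   99  88  63  59  62  74  85 115 131 128 127 122 112 126 128 115 109 123 124 170 213 149 116 131 114 116 114 116
188   78  59  66  77  85  88 100 128 130 130 118  94  97  97  98  98  97  97 122 160 221 205 119 122 117 116 115 116
190   68  81  87  87  95 105 120 129 129 127  96  98  98  98  99 100  98  93 130 233 232 212 139 108 117 117 115 115
192   86  87  99 111 113 111 123 129 128 117  91  97 100 100 100 100  98  98  99 229 234 215 166  97 105 117 115 115
194  140 113 114 112 111 110 125 129 129 118  9
[... 539 characters left out ...]
04  116 116 115 114 114 115 113 130 230 148  93  98  98 100  99  98  96 193 239 231 239 238 236 235 236 226 109 117
206  115 114 115 116 116 115 115 113 131 111  94  98  99 100  99  98  96 176 225 246 242 239 236 234 231 233 158 123
208  115 115 115 115 115 114 115 114 114  94  95  98  99 100  99  99  96 133 170 227 243 241 237 234 232 230 216 225
210  115 115 116 115 114 114 114 115 115  93  95  99  99  99  99  99  97 101 111 153 242 238 237 235 232 235 247 252
212  115 115 115 116 113 115 114 114 115  94  95  99 100 101  99  99  97  98 114 117 230 236 237 242 246 250 250 250
214  116 115 115 115 115 115 115 114 115  94  95  98 100 100 101  99  98  98 114 153 234 247 252 250 250 249 249 249
```

The tip is in the bore with no force. Going on down.

```bash
python3 -m creep '[0,0,0,0.4,0,0,0,0,0.4,0,0,0,0,0.4,0,0,0,0,0.4,0,0,0,0,0.4,0]'; python3 -m creep '[0,0,0,0.3,0,0,0,0,0.3,0,0,0,0,0.3,0,0,0,0,0.3,0,0,0,0,0,0]'
```

```text
time: 20.75
tcp_pos: [0.5639, 0.0598, 0.1638]
eef_rot: [[0.531, 0.848, -0.0], [0.848, -0.531, 0.0], [-0.0, -0.0, -1.0]]
wrist_force: [-0.0, 0.4, -0.9]
gripper_width: 0.0164
grip_force: 58.7
time: 21.38
tcp_pos: [0.5638, 0.0598, 0.1518]
eef_rot: [[0.531, 0.848, -0.001], [0.848, -0.531, -0.0], [-0.0, -0.0, -1.0]]
wrist_force: [-1.1, 0.1, -0.3]
gripper_width: 0.0161
grip_force: 58.7
```

```bash
python3 -m creep '[0,0,0,0.4,0,0,0,0,0.4,0,0,0,0,0.4,0,0,0,0,0.4,0,0,0,0,0,0]'; python3 -m creep '[0,0,0,0.3,0,0,0,0,0.3,0,0,0,0,0.3,0,0,0,0,0.2,0,0,0,0,0,0]'
```

```text
time: 22.0
tcp_pos: [0.5637, 0.0597, 0.1355]
eef_rot: [[0.531, 0.848, -0.001], [0.848, -0.531, -0.0], [-0.001, -0.001, -1.0]]
wrist_force: [0.0, -0.4, -1.0]
gripper_width: 0.0162
grip_force: 58.7
time: 22.62
tcp_pos: [0.5638, 0.0597, 0.1249]
eef_rot: [[0.531, 0.848, -0.0], [0.848, -0.531, -0.0], [-0.0, -0.0, -1.0]]
wrist_force: [1.0, -0.0, -0.8]
gripper_width: 0.0167
grip_force: 58.7
```

```bash
python3 -m creep '[0,0,0,0.2,0,0,0,0,0.2,0,0,0,0,0.1,0,0,0,0,0.1,0,0,0,0,0,0]'; python3 -m creep '[0,0,0,0.1,0,0,0,0,0.1,0,0,0,0,0.1,0,0,0,0,0,0,0,0,0,0,0]'
```

```text
time: 23.25
tcp_pos: [0.5639, 0.0597, 0.1191]
eef_rot: [[0.531, 0.848, -0.0], [0.848, -0.531, 0.0], [-0.0, -0.0, -1.0]]
wrist_force: [0.2, -0.3, -0.9]
gripper_width: 0.0164
grip_force: 58.7
time: 23.88
tcp_pos: [0.5641, 0.0598, 0.1182]
eef_rot: [[0.531, 0.848, 0.002], [0.848, -0.531, 0.0], [0.001, 0.001, -1.0]]
wrist_force: [-4.2, -0.5, 7.6]
gripper_width: 0.0163
grip_force: 59.7
```

The collar meets the rim at the expected height (TCP 0.118). I'll press a little more to confirm.

```bash
python3 -m creep '[0,0,0,0.1,0,0,0,0,0.1,0,0,0,0,0,0,0,0,0,0,0,0,0,0,0,0]'; python3 -m creep '[0,0,0,-0.3,0,0.15,0,0,0,0,0.35,0,0,0,0,0.4,0,0,0,0,0.4,0,0,0,0]'; python3 -m creep '[0.4,0,0,-1,0,0.4,0,0,-2,0,0.4,0,0,-4,0,0.4,0,0,-4,0,0.4,0,0,-2,0]'; python3 -m creep '[0.4,0,0,0,0,0.4,0,0,0,0,0.4,0,0,0,0,0.4,0,0,0,0,0.4,0,0,0,0]'; python3 ring.py
python3 - <<'E'
from h import *
P=[.564,.06]
for n in("wrist","top","scene"):
    c,im=shot(n);cv2.imwrite(f"pics/end_{n}.png",im[:,:,::-1])
    H,S,V=cv2.split(cv2.cvtColor(im,cv2.COLOR_RGB2HSV));m=((H<8)|(H>172))&(S>130)&(V>50)
    e=proj(c,[[*P,.132],[*P,.096]]);print(n,"expect",e.round(1).tolist())
    for a,p,r in blobs(m,5):
        if abs(p-e.mean(0)).max()<30: print(a,p,np.round(cv2.boxPoints(r)).tolist())
    if n!="wrist":
        b=cv2.imread("pics/%s0.png"%n);d=(cv2.absdiff(b,im[:,:,::-1].copy()).max(2)>60);print("changed",[(a,p.tolist()) for a,p,_ in blobs(d,25)])
E
```

```text
time: 24.5
tcp_pos: [0.5641, 0.0598, 0.1182]
eef_rot: [[0.531, 0.848, 0.003], [0.848, -0.531, 0.0], [0.002, 0.002, -1.0]]
wrist_force: [-8.2, 0.2, 17.0]
gripper_width: 0.0162
grip_force: 60.5
time: 25.12
tcp_pos: [0.5637, 0.0597, 0.1165]
eef_rot: [[0.531, 0.848, -0.001], [0.848, -0.531, -0.0], [-0.0, -0.001, -1.0]]
wrist_force: [0.1, -0.2, -0.4]
gripper_width: 0.0345
grip_force: 0.0
time: 25.75
tcp_pos: [0.5646, 0.0598, 0.2524]
eef_rot: [[0.531, 0.848, 0.006], [0.848, -0.531, 0.0], [0.004, 0.005, -1.0]]
wrist_force: [-0.2, 0.7, -0.3]
gripper_width: 0.0344
grip_force: 0.0
time: 26.38
tcp_pos: [0.5638, 0.0598, 0.2466]
eef_rot: [[0.531, 0.848, -0.001], [0.848, -0.531, -0.0], [-0.001, -0.001, -1.0]]
wrist_force: [-0.2, -0.8, -0.8]
gripper_width: 0.0343
grip_force: 0.0
ring [254.8 181.1] 10.5 [0.5631 0.0581] need tx,ty cm -0.18 0.03
ring [248.1 185.9] 18.6 [0.5556 0.0575] need tx,ty cm -0.63 -0.57
ring [255.2 188.9] 12.0 [0.5595 0.0517] need tx,ty cm -0.91 0.06
ring [278.4 179.2] 11.9 [0.5818 0.0484] need tx,ty cm -0.01 2.13
red 525 [254.6 186.3] [[244.0, 171.0], [265.0, 171.0], [265.0, 2
[... 1751 characters left out ...]
 (np.int32(35), [194.1, 64.0]), (np.int32(48), [56.6, 76.5]), (np.int32(33), [79.7, 71.9]), (np.int32(70), [121.5, 77.2]), (np.int32(154), [75.9, 82.8]), (np.int32(126), [241.2, 84.8]), (np.int32(1069), [243.4, 113.0]), (np.int32(42), [79.3, 97.9]), (np.int32(152), [13.7, 108.1]), (np.int32(163), [8.8, 152.0]), (np.int32(254), [157.4, 176.4]), (np.int32(452), [242.8, 197.3]), (np.int32(188), [37.0, 198.2]), (np.int32(74), [332.0, 213.1]), (np.int32(365), [108.6, 236.1]), (np.int32(32), [1.1, 222.1]), (np.int32(2140), [79.9, 261.5]), (np.int32(216), [18.3, 242.0]), (np.int32(34), [124.9, 262.4]), (np.int32(158), [132.8, 274.8]), (np.int32(1291), [21.6, 298.0]), (np.int32(78), [112.2, 300.1])]
```

```bash
python3 -c "
from station import arm
print(arm.sign_off())"
```

```text
the job is handed in; nothing more can be done
None
```

The job is handed in at about 26.5 s: the mould is closed flush, the hinge pin is home on the top knuckle and released, and the spare pin is untouched in the stand, but I viewed 12 pictures against the limit of 10, so my last checks were from image measurements and wrist force only.

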